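# Finish the draining stack and show the rusty asparagus spear to the inspection camera

## Task

Sort the last three peeled asparagus spears on the cutting board: lay the two sound ones gently, without dropping them, as the next layer on the draining stack, crosswise to the layer beneath, one straight above each spear of the bottom pair, and leave the rest of the stack as it is. Then pick up the one with the brown rust band and finish while holding it still in the air before the inspection camera, level and crosswise to the line of sight, with the rust band right in front of the lens, 12 cm from the glass, and the gripper clear of the band so that it can be seen. Do not put it down or let go at the end, and do not disturb the other things on the table.

Things in the scene. Friction and masses are not known exactly. Their poses are not given: they have to be found in the camera images.
- board: white plastic cutting board, 270 x 215 mm and 12 mm thick, fixed on the table; origin under its centre, on the table. The three spears lie side by side on it along its x axis, roughly parallel and about 65 mm apart, axes 22 mm above the table; any of them may be the rusty one
- sound1_mid (a point): one of the two sound spears on the cutting board: peeled white asparagus spear, pale cream, straight, 170 mm long and 20 mm thick (a yellowish bud tapers over its last 25 mm), 50 g; this point is its centre, on its axis half-way up, and its x axis runs along it towards the bud
- sound2_mid (a point): the other sound spear on the cutting board, the same as the first; either may be laid first and on either side of the stack
- rusty_mid (a point): the doubtful spear on the cutting board, the same size as the sound ones but with a brown rust band, 16 mm wide, all round it near the bud end; this point is its centre and its x axis runs along it towards the bud
- rusty_band (a point): the middle of the brown rust band, on the axis of the doubtful spear, 45 mm from its centre towards the bud
- grid_top (a point): centre of the top of the draining grid (square, stainless wire, 200 mm wide, 25 mm high, fixed); z up, x axis along the bottom pair of spears, which lie at y = +40 and -40 mm. The second pair lies across them along y, at x = +40 and -40 mm, its top 40 mm above this point. The third layer runs along x again, straight above the bottom pair: axes 50 mm above this point
- low1_mid (a point): a spear of the bottom pair of the stack; peeled white asparagus spear, pale cream, straight, 170 mm long and 20 mm thick (a yellowish bud tapers over its last 25 mm), 50 g; this point is its centre, on its axis half-way up, and its x axis runs along it towards the bud
- low2_mid (a point): the other spear of the bottom pair
- cross1_mid (a point): a spear of the second layer of the stack, lying across the bottom pair; centre, x axis towards its bud
- cross2_mid (a point): the other spear of the second layer
- lens (a point): centre of the front glass of the inspection camera: a white camera head, 58 mm wide, with a black lens and a grey-and-white ring light 76 mm across, clamped on a 22 mm column on a grey base at the back of the table and looking level towards the robot's side. x axis: along the line of sight, from the glass back into the camera; z up. The glass is 115 mm ahead of the column; the head's height differs from time to time
- view_point (a point): the point on the camera's line of sight 120 mm in front of the glass, in mid-air, where the rust band is to be held; axes as lens
- knife: kitchen knife, wooden handle and steel blade, 280 mm, lying along the right of the work, beside the steel tray; bystander
- peeler: green-handled peeler, 150 mm, lying along the left of the work, beside the kitchen scale; bystander
- bowl: blue ceramic bowl, 150 mm across and 65 mm high, at the left; bystander
- salt_jar: glass jar with a red cap, 66 mm across and 100 mm high, at the left; bystander
- oil_bottle: green glass bottle, 62 mm across and 200 mm high, at the left; bystander
There are look-alikes about, which are no part of the job. What is shaped like the part that bears sound1_mid but black, blue or green is not meant.

How it is judged (in metres and radians):
On the way:
1. both sound spears lie at rest as the third layer of the stack, let go (x of sound1_mid in the frame of grid_top between -0.03 and 0.03 m and z of sound1_mid in the frame of grid_top between 0.043 and 0.057 m and angle between the x axis of each of sound1_mid, sound2_mid and the x axis of grid_top, either way round below 0.22 rad and angle between sound1_mid's own x axis and vertical between 1.4708 and 1.6708 rad and contact force between the fingers and sound1 below 0.05 N and linear speed of each of sound1, sound2 below 0.03 m/s and x of sound2_mid in the frame of grid_top between -0.03 and 0.03 m and z of sound2_mid in the frame of grid_top between 0.043 and 0.057 m and angle between sound2_mid's own x axis and vertical between 1.4708 and 1.6708 rad and contact force between the fingers and sound2 below 0.05 N and ((y of sound1_mid in the frame of grid_top between 0.018 and 0.065 m and y of sound2_mid in the frame of grid_top between -0.065 and -0.018 m) or (y of sound2_mid in the frame of grid_top between 0.018 and 0.065 m and y of sound1_mid in the frame of grid_top between -0.065 and -0.018 m))), for 0.2 s.
At the end, for the whole second after the job is handed in: Sound spears at rest as third layer: within 0.22 rad of the bottom pair and 20 mm of above it, stack below within 20 mm. Rusty one held still in the air: band within 30 mm of the view point, level within 0.2 rad, crosswise within 0.3 rad, grasp point over 35 mm from the band (all of step 1 and distance between rusty_band and view_point below 0.03 m and angle between rusty_mid's own x axis and vertical between 1.3708 and 1.7708 rad and angle between the x axis of rusty_mid and the x axis of view_point, either way round above 1.2708 rad and distance between the grasp point and rusty_band above 0.035 m and contact force between the fingers and rusty above 1 N and contact force between rusty and cam_head below 0.05 N and contact force between rusty and grid below 0.05 N and height (world z) of rusty_mid above 0.12 m and linear speed of rusty below 0.03 m/s and angular speed of rusty below 0.2 rad/s and distance of each of low1_mid, low2_mid, cross1_mid, cross2_mid from where it was at the start of the episode below 0.02 m); the arm keeps its last pose, push and grip.
It fails at once if a spear is dropped (falls free faster than 0.6 m/s) ((contact force between the fingers and sound1 below 0.01 N and linear speed of sound1 above 0.6 m/s) or (contact force between the fingers and sound2 below 0.01 N and linear speed of sound2 above 0.6 m/s) or (contact force between the fingers and rusty below 0.01 N and linear speed of rusty above 0.6 m/s)).
It fails at once if the stack's lower layers are knocked out of place (over 25 mm) (distance of any of low1_mid, low2_mid, cross1_mid, cross2_mid from where it was at the start of the episode above 0.025 m).
It fails at once if a bystander (knife, peeler, bowl, jar, bottle) is pushed over 25 mm (distance of any of knife, peeler, bowl, salt_jar, oil_bottle from where it was at the start of the episode above 0.025 m).
It fails at once if the camera is struck (over 8 N) (contact force between any of the arm, the fingers, rusty and cam_head above 8 N).
It also fails if it takes over 69 s, if anything falls off the work surface, if the arm or the gripper's body presses on something with over 40 N, if the wrist force passes 120 N, or if a joint passes its speed limit or range.

## Robot

A 6-joint arm with a two-finger parallel gripper is mounted at the origin on the work surface. World frame = base frame: x ahead of the robot, y to its left, z up, the work surface at z = 0. Lengths are in m, angles in degrees, forces in N, time in s.
With the tool pointing down it reaches from about 0.4 to 0.825 m from the base axis. Payload 7 kg.
Tool frame: the origin (TCP) lies midway between the tips of the shut fingers; the grasp point (between the pads) lies 19 mm behind it; z points along the fingers, y is the direction in which the jaws open and shut (so a half turn about z gives the same grasp; the last joint's range is limited). The gripper opens to 88 mm and grips with 3 to 60 N. Pads are 19 mm wide; open, the fingers measure 130 mm over their backs; the gripper's body (78 mm by 193 mm) begins 47 mm behind the grasp point.
Start: joints at [-53.279, 20.546, 0.682, 0, -70.136, -16.507], TCP at [0.233, -0.633, 0.227] pointing down, gripper open.
Joint ranges: [-176.03, 176.03], [-82.01, 121.73], [-58.28, 71.71], [-173.87, 95.51], [-174.79, -0.11], [-173.66, 173.66]. Speed limits (degrees/s): [136.94, 136.94, 172.46, 180, 180, 180].

## Interface

Orientations are given as a 3x3 rotation matrix whose columns are the frame's x, y, z axes.
In Python, from rig import robot gives the robot as it stands. Calls block until the motion is done:
- robot.goto(position, orientation): joint-space move of the TCP to a pose.
- robot.servo_line(position, ori=None, speed=0.15): straight line of the TCP; ori=None keeps the orientation; speed is the mean speed in m/s.
- robot.movej(angles): joint-space move.
- robot.move_gripper(opening): opening from 0.0 (shut) to 1.0 (fully open); the grip force is fixed at half the most; returns when the fingers have stopped.
- robot.dwell(seconds).
- robot.ik(position, orientation): joint angles nearest the present ones, or None.
- robot.grab_frame(name): name is "scene" or "top" or "wrist"; returns (picture, depth): 384x512x3 uint8, red, green, blue; 384x512 float32, m along the optical axis (not along the pixel's ray), 0 where there is no reading.
- robot.camera_info(name): a dict with "vfov" (degrees; the focal length in pixels is half the picture's height over the tangent of half this angle, whatever the lens; pixels are square), "cx", "cy" (the principal point, pixels), "view" (4x4, takes a point from world to camera coordinates); the wrist camera has in their place "T_tool_cam" (4x4, takes a point from camera to tool coordinates, whose origin is the TCP and whose axes are the flange's). Camera axes: x right, y down, z forward; pixel columns grow to the right and rows downward; lengths in m; the calibration is good to about 2 mm. A picture is of the moment at which its call begins: read the wrist's pose just before it. camera_info takes no time and is no camera call.
A pose or a line that the arm cannot do raises robot.Unreachable and nothing moves.
- robot.job_done(): hands the job in, once; it reports no verdict.
Readings, each from a call of its own:
- robot.read_t(): time.
- robot.read_qpos(): joint angles.
- robot.read_qvel(): joint speeds.
- robot.read_effort(): joint torques, N m.
- robot.read_position(): TCP position.
- robot.read_tcp_rot(): TCP orientation.
- robot.read_force(): force on the tool from outside, world axes, zero at the start.
- robot.read_ft_torque(): the same for the moment, N m.
- robot.read_grip_width(): opening from 0.0 (shut) to 1.0 (fully open).
Only numpy, scipy, OpenCV 4.12 (cv2) and the standard library are available. Lean on these libraries where they do the work, as an engineer would, in place of code of your own. Each camera call takes 0.05 s, during which the arm holds its last target. There are 200 camera calls.

## Working session

There is one attempt and no reset: what is moved stays moved. The work goes in short steps, each a Python script; the robot and the scene stay as the last script left them, time stands still between calls to the robot, and variables do not carry over. Pictures are saved under pics/ and viewed, about 8 in all and at most 12, crops included, and the job is handed in when it is done.

```bash
mkdir -p pics; ls
cat > h.py <<'E'
import numpy as np, cv2
from rig import robot
def K(name):
    c=robot.camera_info(name); f=192/np.tan(np.radians(c['vfov'])/2); return f,c['cx'],c['cy'],c
def cloud(name,depth):
    f,cx,cy,c=K(name); v,u=np.mgrid[0:384,0:512]
    P=np.stack([(u-cx)/f*depth,(v-cy)/f*depth,depth,np.ones_like(depth)],-1)
    T=np.linalg.inv(np.array(c['view'])) 
    return (P@T.T)[...,:3]
E
python3 - <<'E'
from h import *
for n in ("scene","top"):
    im,d=robot.grab_frame(n); np.savez(n+".npz",im=im,d=d)
    cv2.imwrite(f"pics/{n}0.png",cv2.resize(im[...,::-1],(800,600)))
    c=robot.camera_info(n); T=np.linalg.inv(np.array(c['view'])); print(n,c['vfov'],c['cx'],c['cy'],c.keys(),T.round(3).tolist(),(d>0).mean())
print(robot.camera_info("wrist"),robot.read_t())
E
```

```text
pics
scene 55.573798681341 256.7278158161417 192.12110725468534 dict_keys(['vfov', 'cx', 'cy', 'view']) [[0.656, 0.539, -0.528, 1.069], [0.755, -0.479, 0.449, -0.418], [-0.011, -0.693, -0.721, 0.931], [0.0, 0.0, 0.0, 1.0]] 0.9959716796875
top 45.42037201888524 255.84211008533032 191.17335944194573 dict_keys(['vfov', 'cx', 'cy', 'view']) [[0.025, -0.986, 0.162, 0.242], [-1.0, -0.026, -0.005, 0.043], [0.009, -0.162, -0.987, 1.632], [0.0, 0.0, 0.0, 1.0]] 0.9960072835286459
{'vfov': 68.09815967136343, 'cx': 254.73763441143328, 'cy': 195.35124257698743, 'T_tool_cam': array([[-8.93061473e-04, -9.58039261e-01, -2.86635618e-01,
         7.85677370e-02],
       [ 9.99999544e-01, -9.52751759e-04,  6.87720710e-05,
        -8.33080367e-04],
       [-3.38978933e-04, -2.86635426e-01,  9.58039674e-01,
        -1.57849472e-01],
       [ 0.00000000e+00,  0.00000000e+00,  0.00000000e+00,
         1.00000000e+00]])} 0.1
```

View pics/top0.png

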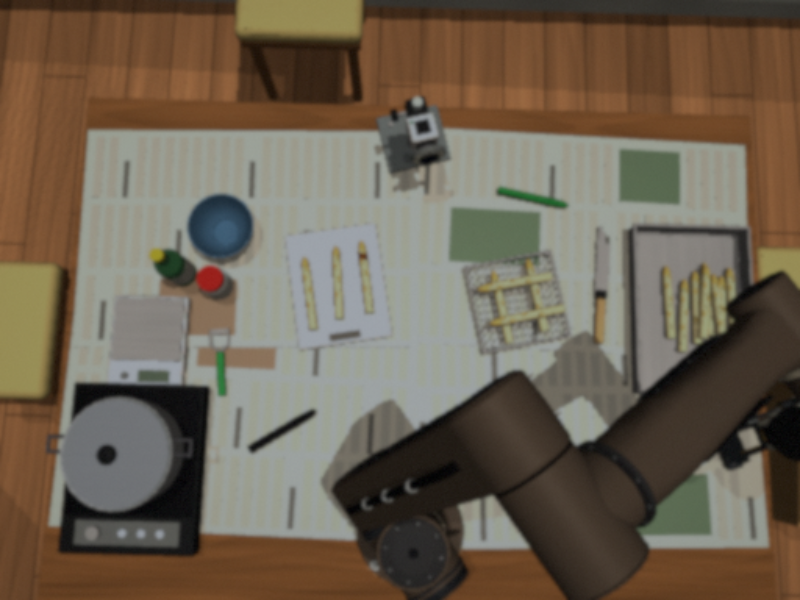

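View pics/scene0.png

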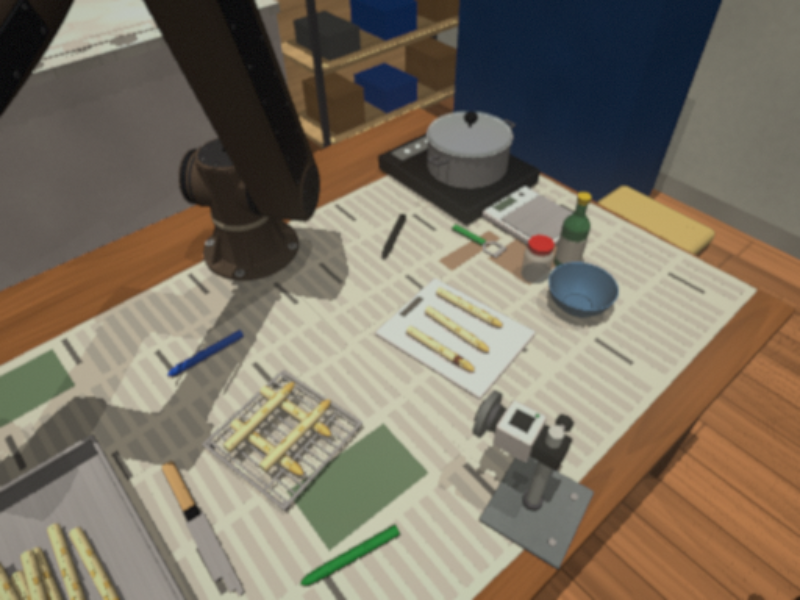

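The top view (800x600 display) shows three spears on the board at about (310,293), (337,283) and (366,277). The rust band is at (363,256) on the right-hand one, bud away from the robot. The stack is centred at (516,300), and the inspection camera runs from its column at (415,105) to the ring light at (430,155). The scene view confirms this. Next I measure.

```bash
cat >> h.py <<'E'
def ray(name,u,v,z):
    f,cx,cy,c=K(name); T=np.linalg.inv(np.array(c['view']))
    u=np.asarray(u,float);v=np.asarray(v,float)
    d=np.stack([(u-cx)/f,(v-cy)/f,np.ones_like(u)],-1)@T[:3,:3].T; o=T[:3,3]
    return o+d*((z-o[2])/d[...,2])[...,None]
def spearmask(im):
    hsv=cv2.cvtColor(im,cv2.COLOR_RGB2HSV); return (((hsv[...,0]>14)&(hsv[...,0]<34)&(hsv[...,1]>75)&(hsv[...,2]>90))*255).astype(np.uint8)
E
python3 - <<'E'
from h import *
q={n:np.load(n+".npz") for n in("top","scene")}
im,d=q["top"]["im"],q["top"]["d"]; P=cloud("top",d)
m=spearmask(im); 
n,l,s,c=cv2.connectedComponentsWithStats(m)
for i in range(1,n):
    if s[i,4]>30 and 180<c[i][0]<365 and 150<c[i][1]<230:
        v,u=np.where(l==i); (a,b),(w,h),ang=cv2.minAreaRect(np.c_[u,v].astype(np.float32))
        X=ray("top",u,v,0.022); Z=P[v,u,2]
        mu=X[:,:2].mean(0); U,S,V=np.linalg.svd(X[:,:2]-mu,full_matrices=False); t=(X[:,:2]-mu)@V[0]
        print("top",s[i],c[i].round(1),mu.round(4),"dir",V[0].round(3),"ext",np.ptp(t).round(3),"mid",(mu+V[0]*(t.max()+t.min())/2).round(4),"z",np.median(Z).round(3))
# clouds of camera head
for nme in q:
    im=q[nme]["im"];P=cloud(nme,q[nme]["d"]); 
    r=(P[...,0]>0.6)&(P[...,0]<1.0)&(P[...,1]>-0.25)&(P[...,1]<0.2)&(P[...,2]>0.05)
    if nme=="top": r&=(P[...,0]>0.68)
    X=P[r]; print(nme,len(X),X.min(0).round(3),X.max(0).round(3)); np.save(nme+"_head.npy",np.c_[X,im[r]])
    for z0 in np.arange(0.04,0.42,0.02):
        k=X[(X[:,2]>=z0)&(X[:,2]<z0+.02)]
        if len(k)>3: print(z0.round(2),len(k),k.min(0)[:2].round(3),k.max(0)[:2].round(3),k.mean(0)[:2].round(3))
# crops
a=cv2.resize(q["top"]["im"][60:240,170:380],None,fx=3,fy=3,interpolation=cv2.INTER_CUBIC)
cv2.imwrite("pics/crop1.png",a[...,::-1])
E
```

```text
top [336 165   5   9  35] [338.  169.1] [ 0.5939 -0.2576] dir [-0.991 -0.132] ext 0.03 mid [ 0.5943 -0.2576] z 0.04
top [306 174  13  13  70] [312.5 181.3] [ 0.5472 -0.1664] dir [-0.75   0.661] ext 0.057 mid [ 0.547  -0.1662] z 0.057
top [313 201  11   8  53] [318.5 205.4] [ 0.4607 -0.1878] dir [ 0.469 -0.883] ext 0.037 mid [ 0.46   -0.1865] z 0.061
top 810 [ 0.77  -0.049  0.159] [0.911 0.069 0.239]
0.16 37 [ 0.773 -0.046] [0.875 0.032] [ 0.796 -0.002]
0.18 133 [ 0.77  -0.049] [0.909 0.069] [0.824 0.015]
0.2 532 [ 0.771 -0.048] [0.911 0.065] [0.835 0.001]
0.22 107 [ 0.774 -0.034] [0.898 0.025] [0.836 0.   ]
scene 2031 [ 0.776 -0.053  0.05 ] [0.916 0.067 0.235]
0.04 16 [ 0.883 -0.   ] [0.9   0.012] [0.893 0.004]
0.06 35 [0.881 0.   ] [0.901 0.015] [0.893 0.004]
0.08 39 [ 0.881 -0.   ] [0.901 0.014] [0.893 0.004]
0.1 35 [0.88  0.001] [0.901 0.013] [0.893 0.004]
0.12 42 [ 0.88 -0.  ] [0.901 0.014] [0.894 0.004]
0.14 24 [ 0.8  -0.03] [0.9   0.008] [0.884 0.   ]
0.16 146 [ 0.795 -0.051] [0.916 0.055] [ 0.857 -0.023]
0.18 376 [ 0.783 -0.053] [0.916 0.067] [ 0.859 -0.007]
0.2 1141 [ 0.776 -0.052] [0.915 0.065] [ 0.849 -0.005]
0.22 177 [ 0.782 -0.035] [0.9   0.023] [ 0.845 -0.003]
```

View pics/crop1.png

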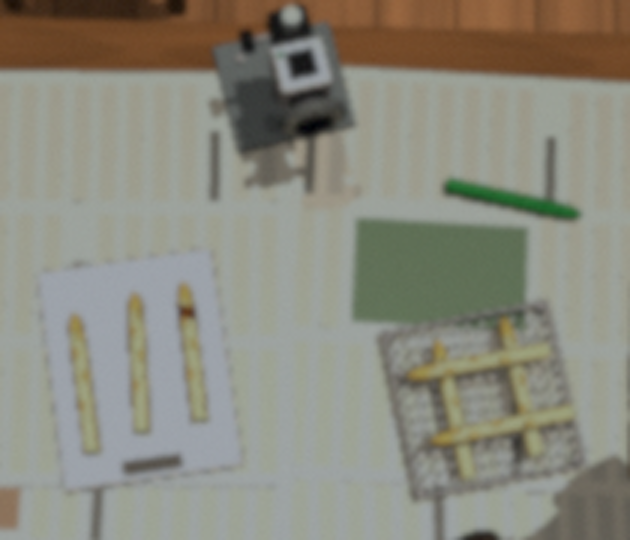

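Crop 1 shows the three spears on the board, with the rust band near the bud of the rightmost one (186,312), plus the stack and the camera head. Depth puts the head's front at x≈0.775 and the column at about (0.890,0.010). Next I take wrist views from above the board and the grid.

```bash
cat >> h.py <<'E'
def down(yaw):  # tool x along yaw in the plane, z down
    c,s=np.cos(yaw),np.sin(yaw); return np.array([[c,s,0],[s,-c,0],[0,0,-1.]])
def wrist():
    p=np.array(robot.read_position());R=np.array(robot.read_tcp_rot())
    im,d=robot.grab_frame("wrist"); f,cx,cy,c=K("wrist")
    T=np.eye(4);T[:3,:3]=R;T[:3,3]=p;T=T@np.array(c['T_tool_cam'])
    v,u=np.mgrid[0:384,0:512]; D=np.stack([(u-cx)/f,(v-cy)/f,np.ones((384,512))],-1)@T[:3,:3].T
    X=T[:3,3]+D*d[...,None]
    plane=lambda z: T[:3,3]+D*((z-T[2,3])/D[...,2])[...,None]
    return im,d,X,plane
E
python3 - <<'E'
from h import *
X=np.r_[np.load("top_head.npy"),np.load("scene_head.npy")][:,:3]
dv=np.array([.985,.17,0]); s=X@dv; 
for lo in np.arange(s.min(),s.min()+.06,.01):
    k=X[(s>=lo)&(s<lo+.01)]; t=k@np.array([-.17,.985,0]); print("head s",lo.round(3),len(k),"lat",t.min().round(3),t.max().round(3),"z",k[:,2].min().round(3),k[:,2].max().round(3))
b=ray("top",216.7,183.3,.02); g=ray("top",330.7,192.7,.05); print(b,g)
for nm,p in(("grid",g),("board",b)):
    best=None
    for y in (0.15,np.pi+.15) if nm=="grid" else (-.1,np.pi-.1):
        q=robot.ik([p[0],p[1],.25],down(y)); print(nm,y,None if q is None else np.round(q,1))
        if q is not None:
            e=abs(q[5]); best=min(best,(e,y)) if best else (e,y)
    robot.goto([p[0],p[1],.25],down(best[1])); robot.dwell(.3)
    im,d,X,pl=wrist(); np.savez("w_"+nm+".npz",im=im,d=d,X=X,p=np.array([pl(z) for z in (.012,.022,.035,.055)]))
    cv2.imwrite(f"pics/w_{nm}.png",im[...,::-1]); print(best,robot.read_t(),robot.read_position())
E
python3 -c "
import cv2,numpy as np
cv2.imwrite('pics/w.png',cv2.resize(np.vstack([cv2.imread('pics/w_grid.png'),cv2.imread('pics/w_board.png')]),(400,600)))"
```

```text
head s 0.758 137 lat -0.178 -0.111 z 0.159 0.227
head s 0.768 179 lat -0.188 -0.11 z 0.165 0.23
head s 0.778 202 lat -0.188 -0.118 z 0.156 0.228
head s 0.788 145 lat -0.171 -0.116 z 0.165 0.218
head s 0.798 171 lat -0.176 -0.115 z 0.166 0.221
head s 0.808 196 lat -0.176 -0.115 z 0.165 0.221
head s 0.818 203 lat -0.176 -0.113 z 0.164 0.223
[0.53095358 0.17558928 0.02      ] [ 0.50292038 -0.22651575  0.05      ]
grid 0.15 [ -3.9   8.1 -13.    0.  -69.  102.5]
grid 3.291592653589793 [ -3.9   8.1 -13.    0.  -69.  -77.5]
(np.float64(77.50730325458969), 3.291592653589793) 2.225 [ 0.50279677 -0.22687309  0.2499044 ]
board -0.1 [ 38.4   8.8 -12.1   0.  -69.1  45.9]
board 3.041592653589793 [  38.4    8.8  -12.1    0.   -69.1 -134.1]
(np.float64(45.91323444794918), -0.1) 4.4417 [0.53105367 0.175318   0.25003366]
```

View pics/w.png

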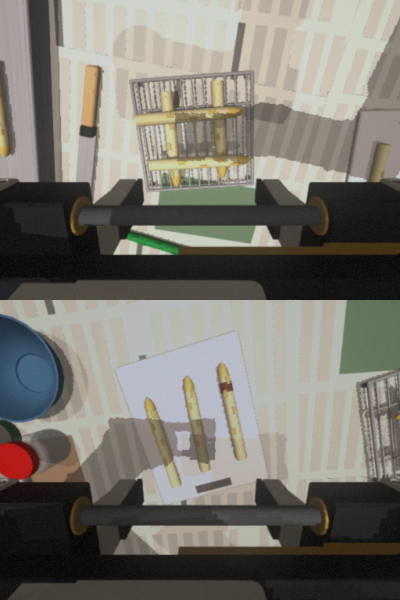

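The wrist views show the grid with its cross spears on top (upper picture, centre near (193,133)) and the three spears on the board (lower picture), rust at (226,386). All are unobstructed. Now I extract the poses.

```bash
cat > m.py <<'E'
from h import *
def fit(X):
    mu=X.mean(0);V=np.linalg.svd(X-mu,full_matrices=False)[2];t=(X-mu)@V[0];w=(X-mu)@V[1]
    lo,hi=t.min(),t.max(); return mu+V[0]*(lo+hi)/2+V[1]*(np.percentile(w,2)+np.percentile(w,98))/2,V[0]*np.sign(V[0][0]),hi-lo,np.percentile(w,98)-np.percentile(w,2)
def comps(im,mask,P,mina=150):
    m=cv2.morphologyEx(mask.astype(np.uint8)*255,cv2.MORPH_OPEN,np.ones((3,3)))
    n,l,s,c=cv2.connectedComponentsWithStats(m); out=[]
    for i in range(1,n):
        if s[i,4]<mina: continue
        k=l==i; o=fit(P[k][:,:2]); out.append((o,k,s[i,4],c[i]))
    return out
def show(o):
    (c,d,L,w),k,a,px=o; print("mid",c.round(4),"yaw",np.arctan2(d[1],d[0]).round(3),"L",L.round(3),"w",w.round(3),"area",a,"px",px.round(0))
E
python3 - <<'E'
from m import *
q=np.load("w_board.npz");im,X,p=q["im"],q["X"],q["p"]; im=im.astype(int)
reg=(abs(X[...,0]-.53)<.14)&(abs(X[...,1]-.175)<.13)
bl=im[...,0]-im[...,2]
for o in comps(im,reg&(X[...,2]>.019)&(X[...,2]<.045),p[1]):
    show(o); k=o[1]; print("  z",np.percentile(X[k][:,2],[5,50,95]).round(3))
    (c,d,L,w)=o[0]; t=(p[2][k][:,:2]-c)@d; 
    g=im[k]; r=g[:,1]/(g[:,0]+1); dark=(r<.62); print("  rust px",dark.sum(), t[dark].mean() if dark.any() else "")
print("color mask"); 
for o in comps(im,reg&(bl>40),p[1]): show(o)
q=np.load("w_grid.npz");im,X,p=q["im"].astype(int),q["X"],q["p"]
reg=(abs(X[...,0]-.5)<.15)&(abs(X[...,1]+.226)<.15); bl=im[...,0]-im[...,2]
print("cross")
for o in comps(im,reg&(X[...,2]>.05)&(X[...,2]<.08),p[3]): show(o);print("  z",np.percentile(X[o[1]][:,2],[5,50,95]).round(3))
print("low")
for o in comps(im,reg&(X[...,2]>.030)&(X[...,2]<.05)&(bl>25),p[2],60): show(o)
k=reg&(X[...,2]>.016); o=cv2.minAreaRect(p[1][k][:,:2].astype(np.float32)*1000); print("grid rect",o)
E
```

```text
mid [0.555  0.1151] yaw 0.156 L 0.171 w 0.019 area 1825 px [296. 144.]
  z [0.024 0.03  0.032]
  rust px 26 0.04743832311914472
mid [0.5398 0.1781] yaw 0.093 L 0.171 w 0.019 area 1721 px [251. 159.]
  z [0.024 0.03  0.032]
  rust px 0 
mid [0.5128 0.2421] yaw 0.174 L 0.172 w 0.019 area 1605 px [207. 184.]
  z [0.024 0.03  0.033]
  rust px 0 
color mask
mid [0.5555 0.1144] yaw 0.153 L 0.171 w 0.016 area 996 px [295. 142.]
mid [0.5765 0.181 ] yaw 0.101 L 0.098 w 0.016 area 615 px [245. 130.]
mid [0.537  0.2472] yaw 0.147 L 0.121 w 0.015 area 707 px [200. 164.]
mid [ 0.3271 -0.059 ] yaw 0.044 L 0.064 w 0.011 area 171 px [417. 282.]
cross
mid [ 0.4721 -0.2499] yaw -1.335 L 0.171 w 0.019 area 2144 px [239. 148.]
  z [0.057 0.063 0.065]
mid [ 0.5464 -0.2223] yaw -1.357 L 0.17 w 0.02 area 1861 px [253. 208.]
  z [0.056 0.063 0.065]
low
mid [ 0.4328 -0.209 ] yaw 0.261 L 0.042 w 0.019 area 529 px [278. 120.]
mid [ 0.4567 -0.2888] yaw 0.176 L 0.031 w 0.019 area 386 px [213. 130.]
mid [ 0.5037 -0.1919] yaw 0.226 L 0.062 w 0.018 area 642 px [281. 176.]
mid [ 0.5222 -0.2736] yaw 0.225 L 0.06 w 0.019 area 638 px [219. 180.]
mid [ 0.5659 -0.1777] yaw 0.247 L 0.021 w 0.017 area 147 px [283. 219.]
mid [ 0.5892 -0.2585] yaw 0.146 L 0.032 w 0.016 area 232 px [225. 227.]
grid rect ((591.7551879882812, -213.08261108398438), (585.5947875976562, 902.3416748046875), 8.482452392578125)
```

The measurements match the given sizes: length 171 mm, width 19 mm, spear tops at 0.032 and 0.065. The grid centre comes out near (0.5086,-0.2337) with yaw 0.226. Now I pick the middle spear and lay it on the far side.

```bash
cat > act.py <<'E'
from m import *
C=np.array([.5086,-.2337]);GY=.226;N=np.array([-np.sin(GY),np.cos(GY)])
def pick(mid,yaw,off=0):
    p=np.array(mid)+off*np.array([np.cos(yaw),np.sin(yaw)]); R=down(yaw)
    robot.move_gripper(.55); robot.goto([*p,.12],R); robot.servo_line([*p,.0165],speed=.08); robot.dwell(.2)
    print("tcp",np.round(robot.read_position(),4),"f",np.round(robot.read_force(),2))
    robot.move_gripper(0.); robot.dwell(.2); print("width mm",robot.read_grip_width()*88)
    robot.servo_line([*p,.17],speed=.1)
def place(side):
    p=C+side*.041*N; R=down(GY)
    robot.goto([*p,.17],R); robot.servo_line([*p,.085],speed=.1); robot.dwell(.2); f0=np.array(robot.read_force())
    print("width",robot.read_grip_width()*88,"f0",f0.round(2))
    for z in np.arange(.078,.0665,-.001):
        robot.servo_line([*p,z],speed=.03); f=np.array(robot.read_force())-f0
        if f[2]>1.0: break
    print("touch z",z,"df",f.round(2)); robot.move_gripper(.5); robot.dwell(.3)
    robot.servo_line([*p,.20],speed=.12); print("t",robot.read_t())
def check(tag):
    robot.goto([.503,-.2265,.25],down(np.pi+.15) if False else down(.15)); robot.dwell(.3)
    im,d,X,pl=wrist(); cv2.imwrite(f"pics/{tag}.png",im[...,::-1]); np.savez(tag+".npz",im=im,X=X)
    reg=(abs(X[...,0]-.5)<.15)&(abs(X[...,1]+.226)<.15)
    for lo,hi,z in((.069,.1,.075),(.048,.0685,.055)):
        print("layer",z)
        for o in comps(im,reg&(X[...,2]>lo)&(X[...,2]<hi),pl(z)):
            show(o); e=o[0][0]-C; print("  grid xy",(e@np.array([N[1],-N[0]])).round(4),(e@N).round(4),"z",np.percentile(X[o[1]][:,2],[50,95]).round(3))
    print("t",robot.read_t())
E
python3 - <<'E'
from act import *
pick([.5398,.1781],.093); place(-1); check("c1")
E
```

```text
tcp [0.54   0.1782 0.0169] f [-0.86  0.45 -0.73]
width mm 19.438617452769343
width 19.799219222229265 f0 [ 0.44 -0.63 -1.1 ]
touch z 0.06899999999999999 df [-0.85  0.46  4.98]
t 17.6583
layer 0.075
mid [ 0.5226 -0.2732] yaw 0.226 L 0.162 w 0.019 area 2192 px [295. 163.]
  grid xy 0.0047 -0.0416 z [0.083 0.086]
layer 0.055
mid [ 0.561  -0.2916] yaw -1.393 L 0.027 w 0.019 area 359 px [314. 134.]
  grid xy 0.0381 -0.0682 z [0.063 0.065]
mid [ 0.5407 -0.198 ] yaw -1.358 L 0.122 w 0.019 area 1552 px [238. 140.]
  grid xy 0.0392 0.0276 z [0.063 0.066]
mid [ 0.487  -0.3137] yaw -1.336 L 0.036 w 0.019 area 432 px [319. 195.]
  grid xy -0.039 -0.0732 z [0.063 0.065]
mid [ 0.4646 -0.221 ] yaw -1.334 L 0.112 w 0.019 area 1220 px [248. 201.]
  grid xy -0.04 0.0222 z [0.063 0.065]
t 18.3917
```

Placed straight and level, and the stack hasn't moved. Now the second one.

Run:
```python
from act import *
pick([.5128,.2421],.174); place(1); check("c2")
```

```text
tcp [0.513  0.2422 0.0169] f [ 0.16 -0.35 -0.17]
width mm 19.921775961686826
width 19.733243216995497 f0 [ 0.42 -0.57  0.29]
touch z 0.06899999999999999 df [-2.31  1.58  4.51]
t 32.2583
layer 0.075
mid [ 0.5227 -0.2731] yaw 0.227 L 0.162 w 0.019 area 2198 px [296. 162.]
  grid xy 0.0049 -0.0416 z [0.083 0.085]
mid [ 0.4996 -0.1943] yaw 0.225 L 0.172 w 0.019 area 2262 px [227. 171.]
  grid xy 0.0 0.0405 z [0.083 0.085]
layer 0.055
mid [ 0.5611 -0.2914] yaw -1.354 L 0.026 w 0.019 area 364 px [314. 135.]
  grid xy 0.0383 -0.068 z [0.063 0.065]
mid [ 0.5467 -0.2257] yaw -1.358 L 0.066 w 0.019 area 894 px [259. 138.]
  grid xy 0.0389 -0.0008 z [0.063 0.066]
mid [ 0.5313 -0.1553] yaw -1.354 L 0.036 w 0.018 area 392 px [202. 142.]
  grid xy 0.0397 0.0713 z [0.062 0.065]
mid [ 0.4872 -0.3143] yaw -1.331 L 0.036 w 0.02 area 423 px [320. 195.]
  grid xy -0.0389 -0.0738 z [0.063 0.065]
mid [ 0.47   -0.2433] yaw -1.339 L 0.066 w 0.02 area 757 px [264. 200.]
  grid xy -0.0398 -0.0007 z [0.063 0.065]
mid [ 0.4542 -0.1784] yaw -1.34 L 0.025 w 0.017 area 220 px [214. 204.]
  grid xy -0.0406 0.0661 z [0.061 0.064]
t 32.9583
```

View pics/c2.png

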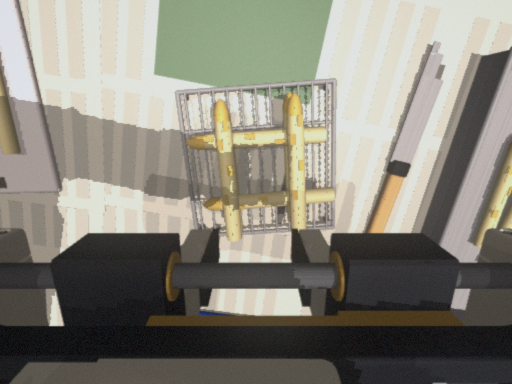

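Both sound spears lie as the third layer, at (227,171) and (296,162) in the picture. Now the rusty one.

Run:
```python
from act import *
pick([.555,.1151],.156,off=-.010)
yaw=.23-np.pi/2; b=np.array([np.cos(yaw),np.sin(yaw)]); VP=np.array([.657,-.045]); R=down(yaw)
p=VP-.055*b; pre=p-.10*np.array([np.cos(.23),np.sin(.23)])
robot.goto([*pre,.1875],R); robot.servo_line([*p,.1875],speed=.08); robot.dwell(.5)
print(robot.read_t(),np.round(robot.read_position(),4),robot.read_grip_width()*88,robot.read_force())
for n in("scene","top"):
    im,d=robot.grab_frame(n); np.savez("f_"+n,im=im,d=d,P=cloud(n,d))
a=np.load("f_scene.npz")["im"][170:370,190:400]; cv2.imwrite("pics/f.png",cv2.resize(a,None,fx=2.8,fy=2.8,interpolation=cv2.INTER_CUBIC)[...,::-1])
for n in("scene","top"):
    q=np.load(f"f_{n}.npz");P=q["P"];im=q["im"].astype(int)
    k=(abs(P[...,0]-.657)<.06)&(abs(P[...,1]+.02)<.14)&(abs(P[...,2]-.193)<.02)&(im[...,0]-im[...,2]>20)
    X=P[k]; rust=X[(im[k][:,1]/(im[k][:,0]+1)<.65)]
    print(n,k.sum(),X.min(0).round(3),X.max(0).round(3),"rust",len(rust),rust.mean(0).round(3) if len(rust) else "")
```

```text
tcp [0.5453 0.1137 0.0169] f [ 0.26  0.34 -0.21]
width mm 19.85542271473156
41.8583 [0.6444 0.0085 0.1875] 19.471760607853437 [-0.42311134  0.25974124 -0.07815492]
scene 262 [ 0.626 -0.086  0.185] [0.673 0.01  0.205] rust 10 [ 0.661 -0.047  0.201]
top 140 [ 0.617 -0.083  0.189] [0.669 0.078 0.21 ] rust 6 [ 0.655 -0.048  0.203]
```

View pics/f.png

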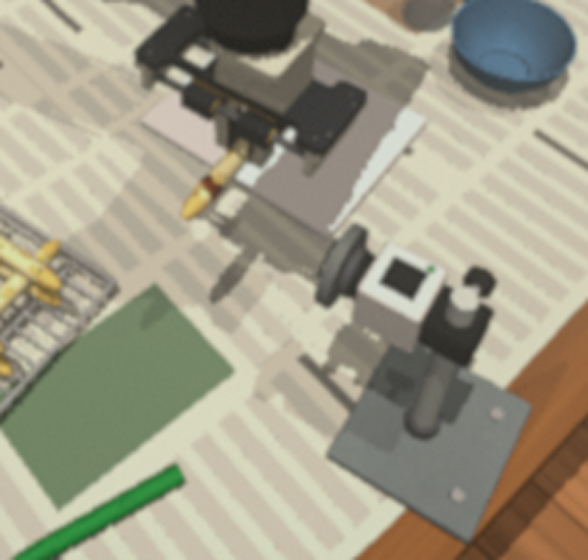

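The picture shows the spear crosswise in front of the lens. The band at (208,188) is on the line of sight and clear of the fingers, and the depth readings put it within about 5 mm of target. Handing in.

```bash
python3 -c "
from rig import robot
print(robot.read_qvel(),robot.read_grip_width()*88,robot.read_t()); print(robot.job_done())"
```

```text
[-0.09553509 -0.07843647  0.02981134  0.01090048  0.01684665 -0.03981785] 19.82811840498993 41.9583
the job is handed in; nothing more can be done
None
```

I laid both sound spears as the third layer of the stack, then handed in at about 42 s while holding the rusty spear in front of the inspection camera. The hand-in gives no verdict.

- **Sound spears:** the last wrist view put them at y of about -42 and +41 mm and x of about 5 and 0 mm in the grid frame. They were within 0.01 rad of the bottom pair, with their tops at 0.083–0.085 m. The second layer was still in place. I did not measure the stack again after that view, but nothing went near it.
- **Rusty spear:** it is gripped about 55 mm from the band, with the pads reading 19.8 mm apart. Both fixed cameras put the band at about (0.658, -0.048) with its axis at 0.193 m high. That is about 5 mm from my estimate of the view point, (0.657 to 0.661, -0.045, 0.193).
- **Less certain:** the camera's direction (yaw about 0.23 rad) comes only from depth on the camera head and column, with no close-up look. I judge it good to about 0.05 rad.
- **Other checks:** none failed. I did not re-measure the knife, peeler, bowl, jar or bottle, but the arm's path stayed away from them.

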